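# Open the syringe pump for the next syringe

### The arm

A 6-joint arm with a two-finger parallel gripper is mounted at the origin on the work surface. World frame = base frame: x ahead of the robot, y to its left, z up, the work surface at z = 0. Lengths are in m, angles in rad, forces in N, time in s.
With the tool pointing down it reaches from about 0.25 to 0.85 m from the base axis. Payload 12.5 kg.
Tool frame: the origin (TCP) lies at the very end of the fingers, on their centre line; the grasp point (between the pads) lies 19 mm behind it; z points along the fingers, y is the line along which they close (so a half turn about z gives the same grasp; the last joint's range is limited). The gripper opens to 93 mm and grips with 3 to 60 N. Pads are 15 mm wide; open, the fingers measure 128 mm over their backs; the gripper's body (75 mm by 188 mm) begins 65 mm behind the grasp point.
Start: joints at [-1.226, 0.351, 1.652, -0, 1.139, -0.085], TCP at [0.229, -0.5, 0.219] pointing down, gripper open.
Joint ranges: [-2.75, 2.75], [-0.79, 2.1], [0.01, 2.65], [-1.57, 4.71], [0.07, 3.14], [-2.87, 2.87]. Speed limits (rad/s): [2.22, 2.22, 2.79, 3.14, 3.14, 3.14].

### API

Orientations are given as a unit quaternion [w, x, y, z].
In Python, from bench import get_state, grab_frame, hand_in, recognise, tip_of gives the robot as it stands. The module is installed in compiled form; this text tells all that it offers.
- The arm moves only by the tool carry_out, never from a script. Its argument "moves" is text: rows parted by semicolons, each of 7 numbers parted by spaces: the turn, a rotation vector about the world's x, y, z in rad, then the shift along the world's x, y, z in m, then the finger opening in m, from 0 to 0.093. In form: wx wy wz tx ty tz claw; .... A call has 1 to 12 rows; each row is the pose to reach, as a shift and turn from the pose commanded when the call began; what a row does not reach only later rows make up. A row lasts 1/12 s, in which the tool goes at most 41.7 mm and 7.16 degrees, less where a joint would pass 70% of its speed; a pose out of reach is approached as far as the arm can. A call with a gripper value outside its range is refused whole. The fingers move at their own pace and stop on an object; the grip force is fixed at half the most. Time passes only in rows, so rows that repeat a pose let the fingers close. It gives the time, the measured TCP pose, the force, the opening and the grip force at its end, in the units of the state.
- get_state(): the state, without advancing time (a new reading comes with each control period).
- grab_frame(name): name is "scene" or "top" or "wrist"; returns a dict with "img" (420x560x3 uint8, red, green, blue), "fx", "fy", "cx", "cy" (pixels), "rvec" (rotation vector, rad) and "tvec" (3), from world to camera coordinates, as OpenCV has them. Camera axes: x right, y down, z forward; pixel columns grow to the right and rows downward; lengths in m; the calibration is good to about 2 mm. A picture is of the moment at which its call begins. There is no depth.
- hand_in(): hands the job in; it is judged then, once.
Trained networks look in the newest picture that a camera, given by its name, has taken for a name from the list of things; names that differ only in an ending like _2 or _b are one class to them, and where a whole thing is asked for, a point or a joint stands for the part that bears it (a point fixed in the world has none). Each returns a list of dicts, best first, with "score" (0 to 1); they miss things now and then, are a little off and sometimes report something else, mostly with a low value. They report only what shows in the picture. A call takes as long as a camera call.
- recognise(camera, name): "rect" ([centre column, centre row, width, height] in pixels, round what is visible of it).
- tip_of(camera, name): "location" ([row, column] in pixels: a listed point, or the origin of a listed thing).
The state is a dict: "time_s": time; "q": joint angles; "dq": joint speeds; "effort": joint torques, N m; "tcp_pos": TCP position; "tcp_rot": TCP orientation; "ft_force": force on the tool from outside, world axes, zero at the start; "torque": the same for the moment, N m; "opening": opening from 0.0 (shut) to 1.0 (fully open); "grasp_force": force on a finger pad.
Only numpy, scipy, OpenCV 4.12 (cv2) and the standard library are available. Lean on these libraries where they do the work, as an engineer would, in place of code of your own. Each camera call takes 0.05 s, during which the arm holds its last target. There are 200 camera calls.

### The job

Open up the syringe pump so that a full syringe can be loaded: with a fingertip, press down the release on top of the pusher block and, keeping it down, push the block back along its guide rods, away from the syringe cradle, until it is right up against the end plate; then let go so that the release springs up again. Only press and push, pick nothing up, and leave the syringe and the bottles standing around the pump where they are.

Things in the scene. Friction and masses are not known exactly. Their poses are not given: they have to be found in the camera images.
- pump: bench syringe pump, fixed on the counter, off-white housing 210 mm (x) by 330 mm (y), flat top 62 mm high. Origin under its middle at counter height; z up; -x is the keypad front; +y runs along the guide rods from the syringe cradle to the end plate, the way the block is pushed open. The cradle's clamp (y about -115 mm) is 158 mm high, all else but the pusher block under 130 mm
- pusher (a joint): grey pusher block's position along the rods in m: 0 next to the cradle, 0.125 against the end plate; grows towards the pump's +y. Block 60 mm (x) by 46 mm (y), flat top 144 mm above the counter. Slides with about 2.5 N of drag, but away from the cradle only while the release is down, else a pawl catches in the bar's saw teeth within 6 mm
- release (a joint): how far the release is pressed, in m: 0 up, 0.008 fully down. It must be down by more than 3.5 mm for the block to slide freely. A spring resists with 2 N at the top, 6 N fully down, and lifts it again. Unpressed it reads 0 to 0.003, as the pawl may rest on a tooth; against the end plate it comes up fully
- release_top (a point): centre of the upper face of the release, a black ribbed thumb bar on top of the pusher block, 44 mm (x) by 24 mm (y), level; 153 mm above the counter when up, 9 mm proud of the block's top. It rides with the block; axes as the pump's
- finger_rest (a point): middle of the top of the finger rest, an upright grey ledge fixed on the block beside the release, on its +y side: 50 mm (x) by 11 mm (y), top 162 mm above the counter, its face 16 mm from the release's centre. A fingertip on the release can push against it
- syringe_mid (a point): middle of the barrel of a capped 60 ml syringe lying loose on the counter in front of the pump, 30 mm thick, 208 mm long with its plunger drawn; not to be moved
- stock_mid (a point): middle of a loose white stock bottle, 76 mm across, 135 mm high, standing beyond the end plate; not to be moved
- amber_mid (a point): middle of a loose small amber bottle, 52 mm across, 105 mm high, standing beyond the cradle end; not to be moved
- end_plate (a point): middle of the top of the aluminium end plate (76 by 12 mm, 108 mm above the counter), the stop at the far end of the rods

How it is judged:
By the outcome, as a careful person would: the job done as asked, in the order asked, and still so for the second after the job is handed in, with the robot touching nothing.
It also fails if it takes over 38 s, if anything falls off the work surface, if the arm or the gripper's body presses on something with over 40 N, if the wrist force passes 120 N, or if a joint passes its speed limit or range.

## Working session

There is one attempt and no reset: what is moved stays moved. The work goes in short steps, Python scripts to look and compute and a tool call to move; the robot and the scene stay as the last step left them, time stands still between calls to the robot, and variables do not carry over. Pictures are saved under pics/ and viewed, at most 10 in all, crops included, and the job is handed in when it is done.

Besides the shell and the picture viewer there is one more tool, called after "Call:" by a JSON object that holds its "op" and its "data", one argument or row to a line. carry_out: Moves the arm, as the interface text tells. Its arguments: {"type":"object","properties":{"moves":{"type":"string"}},"required":["moves"]}

```bash
mkdir -p pics; cat > h.py <<'E'
import numpy as np,cv2
from bench import *
names=["pump","release_top","finger_rest","syringe_mid","stock_mid","amber_mid","end_plate"]
def ray(f,loc):
    R=cv2.Rodrigues(np.array(f["rvec"],float))[0];t=np.array(f["tvec"],float)
    d=np.array([(loc[1]-f["cx"])/f["fx"],(loc[0]-f["cy"])/f["fy"],1.])
    return -R.T@t,R.T@d
def at_z(f,loc,z):
    c,d=ray(f,loc);return c+d*(z-c[2])/d[2]
def tri(rs):
    A=0;b=0
    for c,d in rs:
        d=d/np.linalg.norm(d);P=np.eye(3)-np.outer(d,d);A=A+P;b=b+P@c
    return np.linalg.solve(A,b)
E
python3 - <<'E'
from h import *
np.set_printoptions(precision=4,suppress=True)
Z=dict(pump=0,release_top=.153,finger_rest=.162,syringe_mid=.015,stock_mid=.0675,amber_mid=.0525,end_plate=.108)
F={c:grab_frame(c) for c in("scene","top")}
for c in F: cv2.imwrite(f"pics/{c}0.png",F[c]["img"][:,:,::-1])
for n in names:
    rs=[]
    for c in F:
        r=tip_of(c,n)
        for k in r[:2]: print(n,c,round(k["score"],2),np.array(k["location"]).round(1),at_z(F[c],k["location"],Z[n]))
        if r: rs.append(ray(F[c],r[0]["location"]))
    if len(rs)==2: print("  tri",tri(rs))
s=get_state();print(s["time_s"],s["tcp_pos"],s["tcp_rot"],s["opening"])
E
```

```text
pump scene 0.83 [223.9 274.6] [0.5092 0.029  0.    ]
pump top 0.82 [248.5 264.6] [0.5136 0.0325 0.    ]
  tri [0.5115 0.0305 0.0009]
release_top scene 0.74 [187.9 279.4] [0.538  0.0096 0.153 ]
release_top scene 0.38 [151.9 349.7] [0.6071 0.1807 0.153 ]
release_top top 0.65 [229.2 274.4] [0.5303 0.0101 0.153 ]
release_top top 0.55 [198.4 202.4] [0.5804 0.146  0.153 ]
  tri [0.5332 0.012  0.1473]
finger_rest scene 0.81 [173.7 292.1] [0.5428 0.0495 0.162 ]
finger_rest top 0.78 [223.1 255.9] [0.5381 0.0438 0.162 ]
  tri [0.5408 0.0462 0.1625]
syringe_mid scene 0.67 [188.5 228.5] [0.3597 0.0512 0.015 ]
syringe_mid top 0.72 [325.3 246.5] [0.3552 0.0583 0.015 ]
  tri [0.3543 0.0582 0.0061]
stock_mid scene 0.64 [152.7 348.6] [0.5696 0.2685 0.0675]
stock_mid top 0.76 [210.5 141.4] [0.5677 0.2808 0.0675]
stock_mid top 0.67 [197.5 204.2] [0.6013 0.1576 0.0675]
  tri [0.5672 0.2817 0.0578]
amber_mid scene 0.68 [288.2 188.6] [ 0.4827 -0.2258  0.0525]
amber_mid top 0.6 [269.8 392.3] [ 0.4786 -0.2254  0.0525]
  tri [ 0.4797 -0.2253  0.0486]
end_plate scene 0.61 [171.1 334.7] [0.5889 0.1542 0.108 ]
end_plate top 0.78 [199.2 200.1] [0.5885 0.1582 0.108 ]
  tri [0.5883 0.158  0.1049]
0.8 [ 0.2292 -0.5     0.2186] [ 0.      0.977   0.2133 -0.    ] 0.9966189940443646
```

View pics/scene0.png

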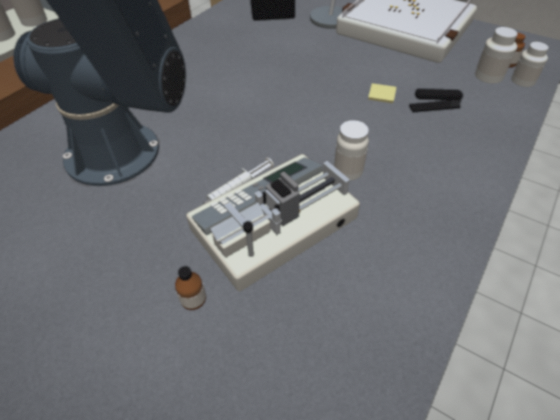

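View pics/top0.png

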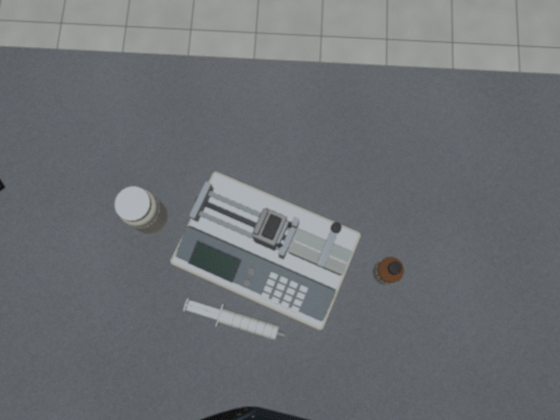

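The release is at about column 274, row 229 in the top view. The block sits near the cradle, and the end plate is at upper left, about (201,199). The pump's +y is about (0.38, 0.92) in world coordinates. I'll move above it with the fingers closed and take a closer look.

Call:
{"op": "carry_out", "data": {
  "moves": "0 0 0.05 0.01 0.01 0.03 0.05; 0 0 0.12 0.02 0.04 0.06 0; 0 0 0.2 0.04 0.07 0.08 0; 0 0 0.28 0.06 0.1 0.09 0; 0 0 0.36 0.08 0.135 0.1 0; 0 0 0.44 0.1 0.17 0.11 0; 0 0 0.52 0.12 0.205 0.12 0; 0 0 0.6 0.14 0.24 0.12 0; 0 0 0.66 0.16 0.275 0.12 0; 0 0 0.7 0.18 0.31 0.12 0; 0 0 0.73 0.2 0.345 0.12 0; 0 0 0.73 0.22 0.38 0.12 0"
}}

```text
time_s: 1.8
tcp_pos: [0.4498, -0.118, 0.3389]
tcp_rot: [0.0, 0.836, 0.549, 0.0]
ft_force: [0.5, -1.2, 0.9]
opening: 0.187
grasp_force: 0.0
```

Call:
{"op": "carry_out", "data": {
  "moves": "0 0 0 0.02 0.035 0 0; 0 0 0 0.04 0.07 0 0; 0 0 0 0.06 0.1 0 0; 0 0 0 0.07 0.11 0 0; 0 0 0 0.07 0.11 0 0; 0 0 0 0.07 0.11 0 0"
}}

```text
time_s: 2.3
tcp_pos: [0.5191, -0.0101, 0.3383]
tcp_rot: [-0.0, 0.836, 0.548, -0.0]
ft_force: [-0.3, -1.8, 0.0]
opening: 0.002
grasp_force: 0.0
```

```bash
python3 - <<'E'
from h import *
np.set_printoptions(precision=4,suppress=True)
Z=dict(release_top=.153,finger_rest=.162,end_plate=.108,pump=0)
F={c:grab_frame(c) for c in("wrist","scene","top")}
cv2.imwrite("pics/wrist1.png",F["wrist"]["img"][:,:,::-1])
for n in Z:
  for c in ("wrist","top"):
    for k in tip_of(c,n)[:2]: print(n,c,round(k["score"],2),np.array(k["location"]).round(1),at_z(F[c],k["location"],Z[n]))
s=get_state();print(s["time_s"],s["tcp_pos"],s["tcp_rot"],s["opening"],s["ft_force"])
E
```

```text
release_top wrist 0.97 [167.  279.4] [0.533  0.0129 0.153 ]
release_top wrist 0.28 [142.7 279.3] [0.5435 0.0375 0.153 ]
release_top top 0.51 [225.7 271.3] [0.5364 0.0161 0.153 ]
finger_rest top 0.59 [226.  256.3] [0.5328 0.0428 0.162 ]
end_plate wrist 0.81 [ 25.6 271.1] [0.5862 0.1587 0.108 ]
end_plate top 0.78 [198.5 204.7] [0.5904 0.1494 0.108 ]
pump wrist 0.93 [152.8 255.1] [0.5005 0.0315 0.    ]
pump wrist 0.54 [177.9 166. ] [0.3508 0.0527 0.    ]
pump top 0.7 [252.3 261.7] [0.5053 0.038  0.    ]
2.85 [ 0.5191 -0.0102  0.3387] [0.     0.8366 0.5478 0.    ] 0.0011604378185709155 [ 0.5852 -0.2766  0.4332]
```

View pics/wrist1.png

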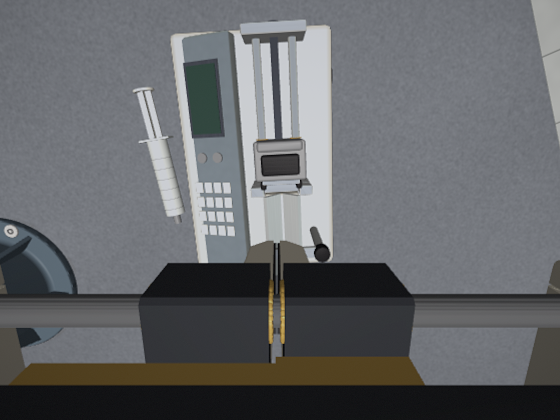

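The wrist view shows the release as a black bar at about (279,165). The finger rest is just above it at (279,146), and the end plate is at (273,30). I'll work out the rod direction from the housing edges and rods.

```bash
python3 - <<'E'
from h import *
F=grab_frame("wrist")
g=cv2.cvtColor(F["img"],cv2.COLOR_RGB2GRAY)
for n,z,pts in [("edge",.062,[(330,35),(332,250)]),("rest-corners",.162,[(256,146),(302,146)]),("bar",.09,[(275,45),(279,135)]),("plate edge",.108,[(241,27),(305,23)]),("release corners L/R",.153,[(261,165),(299,165)]),("release up/down",.153,[(280,155),(280,176)])]:
  a,b=[at_z(F,(p[1],p[0]),z) for p in pts];d=b-a
  print(n,a.round(4),b.round(4),"len",np.hypot(*d[:2]).round(4),"ang",np.arctan2(d[1],d[0]).round(3))
c=g[15:235,150:350];big=cv2.resize(c,None,fx=2.7,fy=2.7,interpolation=cv2.INTER_CUBIC)
cv2.imwrite("pics/crop1.png",big)
ls=cv2.createLineSegmentDetector().detect(g[15:260,150:350])[0][:,0]
for x1,y1,x2,y2 in ls:
  if np.hypot(x2-x1,y2-y1)>60:
    a,b=[at_z(F,(y+15,x+150),.07) for x,y in((x1,y1),(x2,y2))];d=b-a
    if d[1]<0:d=-d
    print("seg",np.round([x1+150,y1+15,x2+150,y2+15]),"theta",np.arctan2(d[0],d[1]).round(3))
E
```

```text
edge [0.6561 0.131  0.062 ] [ 0.5529 -0.145   0.062 ] len 0.2947 ang -1.929
rest-corners [0.5194 0.0448 0.162 ] [0.5649 0.0249 0.162 ] len 0.0496 ang -0.412
bar [0.5845 0.1425 0.09  ] [0.5468 0.0437 0.09  ] len 0.1057 ang -1.935
plate edge [0.5548 0.1712 0.108 ] [0.6231 0.1458 0.108 ] len 0.0729 ang -0.356
release corners L/R [0.5152 0.0232 0.153 ] [0.5543 0.0061 0.153 ] len 0.0427 ang -0.412
release up/down [0.5391 0.0249 0.153 ] [0.5298 0.0033 0.153 ] len 0.0235 ang -1.98
seg [274. 137. 269.  43.] theta 0.358
seg [191. 137. 182.  63.] theta 0.356
seg [277.  43. 282. 137.] theta 0.357
seg [233.  34. 250. 244.] theta 0.357
seg [242.  34. 303.  30.] theta -1.213
seg [332. 258. 329.  28.] theta 0.356
seg [170.  38. 198. 258.] theta 0.358
seg [303.  19. 239.  23.] theta -1.216
seg [150. 154. 166. 215.] theta 0.245
seg [290. 134. 286.  43.] theta 0.357
seg [216.  58. 224. 135.] theta 0.357
seg [257. 136. 251.  46.] theta 0.357
seg [260.  46. 265. 136.] theta 0.356
seg [182. 212. 162. 135.] theta 0.236
seg [295.  43. 299. 134.] theta 0.357
seg [247. 258. 227.  33.] theta 0.357
```

View pics/crop1.png

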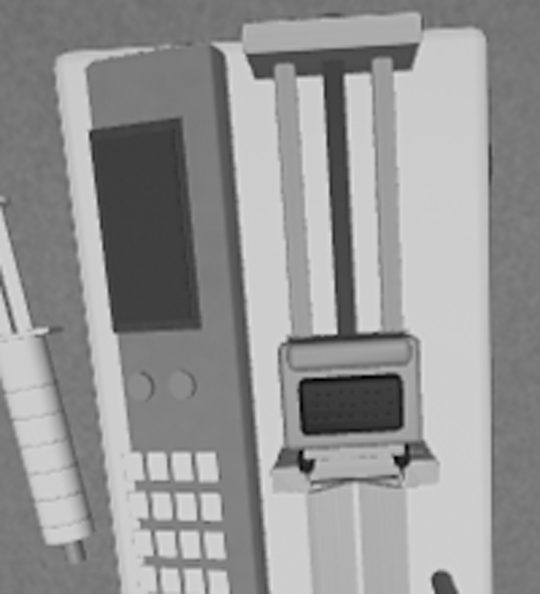

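The rods and edges agree on θ = 0.357, so the push direction is (0.3495, 0.937). The release centre is at about (0.534, 0.0138). I'll turn by +0.054 and descend above it.

Call:
{"op": "carry_out", "data": {
  "moves": "0 0 0.054 0.0155 0.026 -0.02 0; 0 0 0.054 0.0155 0.026 -0.055 0; 0 0 0.054 0.0155 0.026 -0.09 0; 0 0 0.054 0.0155 0.026 -0.12 0; 0 0 0.054 0.0155 0.026 -0.145 0; 0 0 0.054 0.0155 0.026 -0.16 0; 0 0 0.054 0.0155 0.026 -0.17 0; 0 0 0.054 0.0155 0.026 -0.172 0; 0 0 0.054 0.0155 0.026 -0.172 0; 0 0 0.054 0.0155 0.026 -0.172 0"
}}

```text
time_s: 3.73
tcp_pos: [0.5353, 0.016, 0.1677]
tcp_rot: [0.0, 0.821, 0.57, 0.001]
ft_force: [-0.0, 0.2, 0.4]
opening: 0.004
grasp_force: 0.0
```

```bash
python3 - <<'E'
from h import *
F=grab_frame("wrist");S=grab_frame("scene")
a=F["img"][100:400,130:430];b=cv2.resize(S["img"][130:250,220:340],(600,600),interpolation=cv2.INTER_CUBIC)
cv2.imwrite("pics/w2.png",np.hstack([cv2.resize(a,(400,400)),cv2.resize(b,(400,400))])[:,:,::-1])
for k in tip_of("wrist","release_top")[:2]: print(k,at_z(F,k["location"],.153))
for k in tip_of("wrist","finger_rest")[:2]: print(k,at_z(F,k["location"],.162))
s=get_state();print(s["time_s"],s["tcp_pos"],s["tcp_rot"],s["ft_force"])
E
```

```text
{'location': [245.1, 273.9], 'score': 0.76} [0.53358565 0.01592058 0.153     ]
{'location': [211.7, 272.7], 'score': 0.79} [0.54135033 0.03838873 0.162     ]
3.9333 [0.53507021 0.01602658 0.16747002] [4.33666019e-04 8.21423047e-01 5.70318918e-01 5.67405887e-04] [0.39552392 1.24228679 0.44795076]
```

View pics/w2.png

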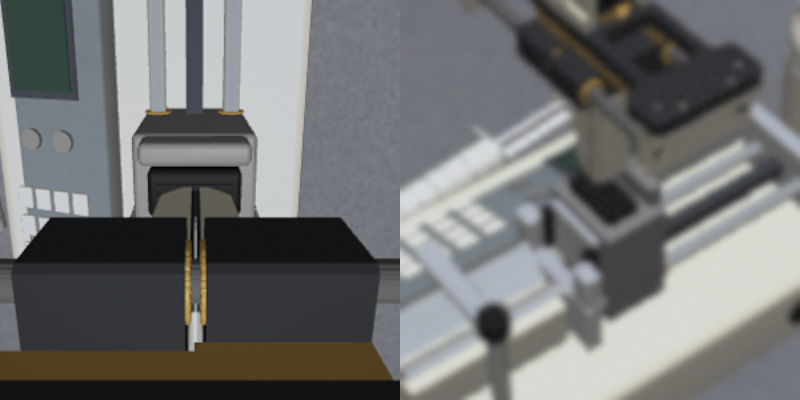

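The fingertips are centred over the black release, with the rest just beyond it. I'll press down now.

Call:
{"op": "carry_out", "data": {
  "moves": "0 0 0 0 0 -0.006 0; 0 0 0 0 0 -0.012 0; 0 0 0 0 0 -0.0145 0; 0 0 0 0 0 -0.0165 0; 0 0 0 0 0 -0.0185 0; 0 0 0 0 0 -0.02 0; 0 0 0 0 0 -0.02 0; 0 0 0 0 0 -0.02 0; 0 0 0 0 0 -0.02 0"
}}

```text
time_s: 4.68
tcp_pos: [0.5347, 0.016, 0.1468]
tcp_rot: [0.0, 0.821, 0.57, -0.0]
ft_force: [-2.1, 0.5, 6.0]
opening: 0.007
grasp_force: 2.4
```

Call:
{"op": "carry_out", "data": {
  "moves": "0 0 0 0.001 0.0028 -0.0005 0; 0 0 0 0.0021 0.0056 -0.0005 0; 0 0 0 0.0031 0.0084 -0.0005 0; 0 0 0 0.0042 0.0112 -0.0005 0; 0 0 0 0.0056 0.015 -0.0005 0; 0 0 0 0.007 0.0187 -0.0005 0; 0 0 0 0.0087 0.0234 -0.0005 0; 0 0 0 0.0105 0.0281 -0.0005 0; 0 0 0 0.0122 0.0328 -0.0005 0; 0 0 0 0.014 0.0375 -0.0005 0; 0 0 0 0.014 0.0375 -0.0005 0; 0 0 0 0.014 0.0375 -0.0005 0"
}}

```text
time_s: 5.68
tcp_pos: [0.549, 0.0543, 0.1464]
tcp_rot: [-0.0, 0.821, 0.57, 0.001]
ft_force: [-0.8, 3.0, 4.8]
opening: 0.005
grasp_force: 2.5
```

```bash
python3 - <<'E'
from h import *
F=grab_frame("wrist")
cv2.imwrite("pics/w3.png",F["img"][60:360,100:460,::-1])
for n,z in (("finger_rest",.162),("end_plate",.108)):
  for k in tip_of("wrist",n)[:2]: print(n,k,at_z(F,k["location"],z))
s=get_state();print(s["time_s"],s["tcp_pos"],s["ft_force"])
E
```

```text
finger_rest {'location': [223.7, 275.7], 'score': 0.71} [0.55643531 0.07552085 0.162     ]
end_plate {'location': [54.8, 275.8], 'score': 0.86} [0.58772676 0.15899813 0.108     ]
5.8333 [0.54895425 0.0542089  0.14637367] [-0.86171473  3.281169    4.76874879]
```

View pics/w3.png

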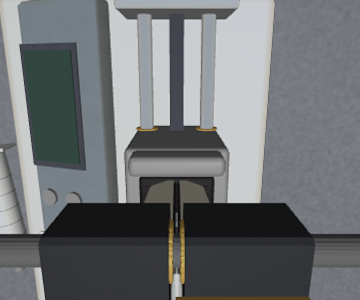

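The block is travelling with the finger, about 40 mm so far, and the release is still held down. I'll continue.

Call:
{"op": "carry_out", "data": {
  "moves": "0 0 0 0.0017 0.0047 0 0; 0 0 0 0.0035 0.0094 0 0; 0 0 0 0.0056 0.015 0 0; 0 0 0 0.0077 0.0206 0 0; 0 0 0 0.0098 0.0262 0 0; 0 0 0 0.0119 0.0318 0 0; 0 0 0 0.014 0.0375 0 0; 0 0 0 0.0161 0.0431 0 0; 0 0 0 0.0182 0.0487 0 0; 0 0 0 0.0199 0.0534 0 0; 0 0 0 0.0217 0.0581 0 0; 0 0 0 0.0231 0.0618 0 0"
}}

```text
time_s: 6.83
tcp_pos: [0.5719, 0.1156, 0.1463]
tcp_rot: [0.0, 0.821, 0.57, -0.0]
ft_force: [-2.6, -2.1, 5.5]
opening: 0.001
grasp_force: 2.6
```

Call:
{"op": "carry_out", "data": {
  "moves": "0 0 0 0.001 0.0028 0 0; 0 0 0 0.0021 0.0056 0 0; 0 0 0 0.0028 0.0075 0 0; 0 0 0 0.0035 0.0094 0 0; 0 0 0 0.0035 0.0094 0 0; 0 0 0 0.0035 0.0094 0 0"
}}

```text
time_s: 7.33
tcp_pos: [0.5754, 0.1251, 0.1463]
tcp_rot: [-0.0, 0.821, 0.57, 0.0]
ft_force: [-2.5, 0.5, 4.8]
opening: 0.006
grasp_force: 2.5
```

```bash
python3 - <<'E'
from h import *
F=grab_frame("wrist")
for n,z in (("finger_rest",.162),("end_plate",.108)):
  for k in tip_of("wrist",n)[:2]: print(n,k,at_z(F,k["location"],z))
s=get_state();print(s["time_s"],s["tcp_pos"],s["ft_force"])
E
```

```text
finger_rest {'location': [226.3, 277.2], 'score': 0.69} [0.58310125 0.14478828 0.162     ]
end_plate {'location': [181.7, 276.8], 'score': 0.57} [0.58785464 0.157632   0.108     ]
7.4833 [0.57541987 0.1250559  0.14636657] [-1.20344132  0.92011136  4.94010628]
```

Call:
{"op": "carry_out", "data": {
  "moves": "0 0 0 0.0007 0.0019 0 0; 0 0 0 0.0014 0.0037 0 0; 0 0 0 0.0021 0.0056 0 0; 0 0 0 0.0028 0.0075 0 0; 0 0 0 0.0028 0.0075 0 0"
}}

```text
time_s: 7.9
tcp_pos: [0.5784, 0.1322, 0.1464]
tcp_rot: [0.0, 0.821, 0.57, 0.0]
ft_force: [-1.3, -2.8, 5.0]
opening: 0.006
grasp_force: 2.5
```

Call:
{"op": "carry_out", "data": {
  "moves": "0 0 0 0.0007 0.0019 0 0; 0 0 0 0.0014 0.0037 0 0; 0 0 0 0.0017 0.0047 0 0; 0 0 0 0.0017 0.0047 0 0"
}}

```text
time_s: 8.23
tcp_pos: [0.5791, 0.1343, 0.1464]
tcp_rot: [0.001, 0.821, 0.571, -0.002]
ft_force: [-7.1, -18.4, 11.3]
opening: 0.01
grasp_force: 11.2
```

```bash
python3 - <<'E'
from h import *
F=grab_frame("wrist")
cv2.imwrite("pics/w4.png",F["img"][60:360,100:460,::-1])
for n,z in (("finger_rest",.162),("end_plate",.108)):
  for k in tip_of("wrist",n)[:2]: print(n,k,at_z(F,k["location"],z))
s=get_state();print(s["time_s"],s["tcp_pos"],s["ft_force"])
E
```

```text
finger_rest {'location': [238.9, 276.9], 'score': 0.6} [0.58437346 0.14787198 0.162     ]
end_plate {'location': [195.0, 277.7], 'score': 0.58} [0.58890672 0.15807895 0.108     ]
8.3833 [0.57915567 0.1343293  0.14638776] [ -6.82204214 -18.33462369  10.26843065]
```

View pics/w4.png

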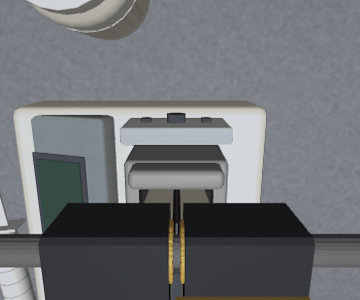

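The push force has jumped to about 20 N, so the block is on its stop. I'll ease the push slightly and lift straight up.

Call:
{"op": "carry_out", "data": {
  "moves": "0 0 0 -0.0003 -0.0009 0 0; 0 0 0 -0.0003 -0.0009 0.003 0; 0 0 0 -0.0003 -0.0009 0.007 0; 0 0 0 -0.0003 -0.0009 0.012 0; 0 0 0 -0.0003 -0.0009 0.02 0; 0 0 0 -0.0003 -0.0009 0.04 0; 0 0 0 -0.0003 -0.0009 0.07 0; 0 0 0 -0.01 -0.03 0.1 0; 0 0 0 -0.02 -0.06 0.13 0; 0 0 0 -0.03 -0.09 0.15 0; 0 0 0 -0.035 -0.1 0.16 0; 0 0 0 -0.035 -0.1 0.16 0"
}}

```text
time_s: 9.38
tcp_pos: [0.5451, 0.0353, 0.3085]
tcp_rot: [0.001, 0.822, 0.569, 0.002]
ft_force: [0.3, 0.4, 0.3]
opening: 0.005
grasp_force: 0.0
```

```bash
python3 - <<'E'
from h import *
F=grab_frame("wrist");T=grab_frame("top")
P={}
for n,z in (("release_top",.153),("finger_rest",.162),("end_plate",.108)):
  for k in tip_of("wrist",n)[:1]: P[n]=at_z(F,k["location"],z);print(n,k,P[n])
d=np.array([.3495,.937])
for n in("release_top","finger_rest"):
  if n in P: print(n,"to plate along",(P["end_plate"]-P[n])[:2]@d)
for n,z in (("stock_mid",.0675),("amber_mid",.0525),("syringe_mid",.015)):
  for k in tip_of("top",n)[:1]: print(n,at_z(T,k["location"],z))
l=P["release_top"] if "release_top" in P else P["end_plate"]
cv2.imwrite("pics/w5.png",cv2.resize(F["img"][40:240,160:400],None,fx=3,fy=3,interpolation=cv2.INTER_CUBIC)[:,:,::-1])
s=get_state();print(s["time_s"],s["tcp_pos"],s["ft_force"])
E
```

```text
release_top {'location': [100.2, 271.8], 'score': 0.67} [0.57531669 0.12613358 0.153     ]
finger_rest {'location': [71.9, 270.4], 'score': 0.65} [0.58275781 0.14909841 0.162     ]
end_plate {'location': [69.2, 274.2], 'score': 0.75} [0.59005707 0.15861688 0.108     ]
release_top to plate along 0.03558861079380165
finger_rest to plate along 0.011469895245780879
stock_mid [0.56743974 0.28199634 0.0675    ]
amber_mid [ 0.47716648 -0.22143602  0.0525    ]
9.7833 [0.54477307 0.03771123 0.30519152] [-0.13544858  0.33243291 -0.29050482]
```

View pics/w5.png

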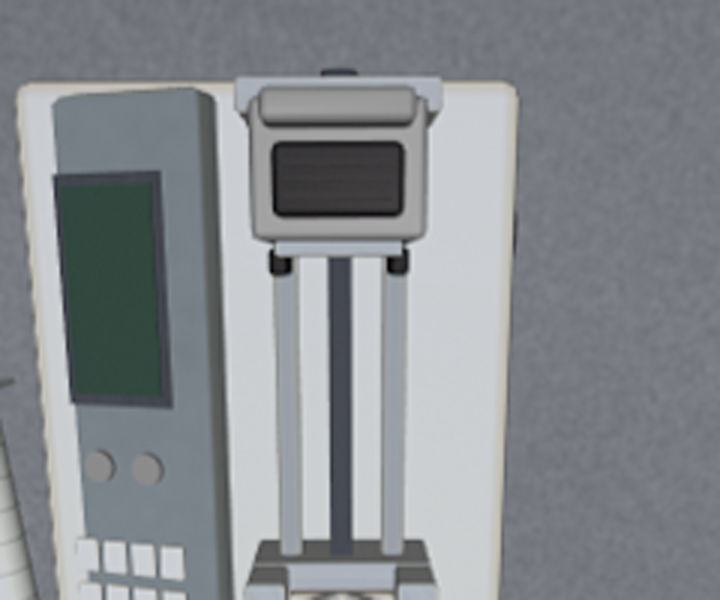

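The picture shows the block tight against the end plate, with the release at (338,178) up and clear. The finger rest is 11.5 mm short of the plate centre, which matches full contact. The bottles haven't moved.

```bash
python3 -c "from bench import *;print(hand_in())"
```

```text
the job is handed in; nothing more can be done
None
```

The pusher block is up against the end plate with its release sprung back up, the bottles have not moved, nothing touched the syringe (though I did not re-measure it), and the job was handed in at about 10 s.

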